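# Put each bisque planter on its own saucer

### The job

The three little bisque planters have been stood on the wrong drip saucers: stand each one upright and fully down inside the saucer of its own shape (round on round, square on square, oblong on oblong), with the square and the oblong ones lined up with the sides of their saucers. Only the kiln bat is free and clean to park a planter on meanwhile: the table paper has wet paint on it, so do not put a planter down on the table. Bisque chips easily, so set the planters down gently without dropping or tipping them, leave the saucers where they are, and do not disturb the jar of brushes or the glaze jar.

Things in the scene. Friction and masses are not known exactly. Their poses are not given: they have to be found in the camera images.
- round_centre (a point): Centre, half-way up, of the round planter: an open straight-sided off-white bisque (unglazed ceramic) cylinder, outside diameter 60 mm, 66 mm tall, walls 4.5 mm, about 0.16 kg, loose. z up along its axis. At the start it stands inside the square saucer, not necessarily centred.
- square_centre (a point): Centre, half-way up, of the square planter: open bisque box 54 x 54 mm outside, 58 mm tall, walls 4.5 mm, about 0.17 kg, loose. x and y square to its sides, z up. At the start it stands inside the oblong saucer.
- oblong_centre (a point): Centre, half-way up, of the oblong planter: open bisque trough 100 mm long (its x) by 48 mm wide (its y) outside, 56 mm tall, walls 4.5 mm, about 0.20 kg, loose. z up. At the start it lies across the rim of the round saucer.
- saucer_round: Round drip saucer, buff (a little darker than the planters) bisque, loose, standing on the table: outside diameter 86 mm at the rim, 76 mm inside; floor 5 mm thick, rim 11 mm high, so 6 mm deep. Origin at the centre of its underside, z up.
- saucer_square: Square drip saucer, buff (a little darker than the planters) bisque, loose, standing on the table: 80 x 80 mm outside, 70 x 70 mm inside; floor 5 mm thick, rim 11 mm high. Origin at the centre of its underside, x and y square to its sides, z up.
- saucer_oblong: Oblong drip saucer, buff (a little darker than the planters) bisque, loose, standing on the table: 126 mm (its x) by 74 mm (its y) outside, 116 by 64 mm inside; floor 5 mm thick, rim 11 mm high. Origin at the centre of its underside, z up.
- bat: Kiln bat: a bare reddish-brown square slab 120 x 120 mm, 12 mm thick, fixed flat on the table (whose top, covered with dark grey paper, is at z = 0), empty at the start: the free spot. Origin at the centre of its underside (its top is 12 mm above it), x and y square to its sides.
- brush_jar: Bystander: glass jar 72 mm in diameter, 95 mm tall, with paint brushes standing up to 195 mm in it, loose. Origin at the centre of its underside.
- glaze_jar: Bystander: clear lidded jar 60 mm in diameter, 75 mm tall, loose. Origin at the centre of its underside.

How it is judged:
By the outcome, as a careful person would: the job done as asked, in the order asked, and still so for the second after the job is handed in, with the robot touching nothing.
It also fails if it takes over 120 s, if anything falls off the work surface, if the arm or the gripper's body presses on something with over 40 N, if the wrist force passes 120 N, or if a joint passes its speed limit or range.

### The arm

A 6-joint arm with a two-finger parallel gripper is mounted at the origin on the work surface. World frame = base frame: x ahead of the robot, y to its left, z up, the work surface at z = 0. Lengths are in m, angles in rad, forces in N, time in s.
With the tool pointing down it reaches from about 0.3 to 0.775 m from the base axis. Payload 14.6 kg.
Tool frame: the origin (TCP) lies at the very end of the fingers, on their centre line; the grasp point (between the pads) lies 19 mm behind it; x points along the fingers, z is the direction in which the jaws open and shut, and the axes are right-handed (so a half turn about x gives the same grasp; the last joint's range is limited). The gripper opens to 94 mm and grips with 3 to 60 N. Pads are 16 mm wide; open, the fingers measure 119 mm over their backs; the gripper's body (75 mm by 177 mm) begins 78 mm behind the grasp point.
Start: joints at [-0.067, 0.3, 1.521, -0, 1.321, -0.067], TCP at [0.55, -0, 0.205] pointing down, gripper open.
Joint ranges: [-3.03, 3.03], [-0.79, 2.21], [0.23, 2.52], [-1.04, 4.18], [0, 3.07], [-2.55, 2.55]. Speed limits (rad/s): [2.22, 2.22, 2.57, 3.14, 3.14, 3.14].

### API

Orientations are given as [roll, pitch, yaw] about the fixed x, y, z axes, in that order (R = Rz(yaw) Ry(pitch) Rx(roll)).
In Python, from station import ctrl gives the robot as it stands. The module is installed in compiled form; this text tells all that it offers.
- The arm moves only by the tool servo_tool, never from a script. Its argument "motion" is one flat list of numbers, 4 for each row, row after row: the shift along the tool's x, y, z in mm, then the turn about the tool's x in degrees. In form: [dx, dy, dz, roll, dx, dy, dz, roll, ...]. A call has 1 to 20 rows; each row is the pose to reach, as a shift and turn from the pose commanded when the call began, along the tool's axes at that moment; what a row does not reach only later rows make up. A row lasts 1/8 s, in which the tool goes at most 62.5 mm and 10.7 degrees, less where a joint would pass 70% of its speed; a pose out of reach is approached as far as the arm can. A call with a gripper value outside its range is refused whole. "gripper" is the opening, from 0 (shut) to 1 (fully open), set as the call begins (left out, the last holds). The fingers move at their own pace and stop on an object; "force" is the grip in N (left out, the last holds). Time passes only in rows, so rows that repeat a pose let the fingers close. It gives the time, the measured TCP pose, the force and the opening at its end, in the units of the state.
- ctrl.get_obs(): the state, without advancing time (a new reading comes with each control period).
- ctrl.camera(name): name is "scene" or "side" or "wrist"; returns a dict with "color" (480x640x3 uint8, red, green, blue), "z_map" (480x640 float32, m along the optical axis (not along the pixel's ray), 0 where there is no reading), "fx", "fy", "cx", "cy" (pixels), "rvec" (rotation vector, rad) and "tvec" (3), from world to camera coordinates, as OpenCV has them. Camera axes: x right, y down, z forward; pixel columns grow to the right and rows downward; lengths in m; the calibration is good to about 2 mm. A picture is of the moment at which its call begins.
- ctrl.hand_in(): hands the job in, once; it reports no verdict.
The state is a dict: "time_s": time; "qpos": joint angles; "joint_vel": joint speeds; "tau": joint torques, N m; "ee_pos": TCP position; "eef_rot": TCP orientation; "force": force on the tool from outside, world axes, zero at the start; "moment": the same for the moment, N m; "grip_width": finger opening in m.
Only numpy, scipy, OpenCV 4.12 (cv2) and the standard library are available. Lean on these libraries where they do the work, as an engineer would, in place of code of your own. Each camera call takes 0.05 s, during which the arm holds its last target.

## Working session

There is one attempt and no reset: what is moved stays moved. The work goes in short steps, Python scripts to look and compute and a tool call to move; the robot and the scene stay as the last step left them, time stands still between calls to the robot, and variables do not carry over. Pictures are saved under pics/ and viewed, and the job is handed in when it is done.

Besides the shell and the picture viewer there is one more tool, called after "Call:" in YAML: its name, and indented under it one key for each argument. servo_tool: Moves the arm, as the interface text tells. Its arguments: {"type":"object","properties":{"motion":{"type":"array","items":{"type":"number"}},"gripper":{"type":"number"},"force":{"type":"number"}},"required":["motion"]}

```bash
mkdir -p pics; ls
python3 - <<'E'
from station import ctrl
import cv2,pickle
print(ctrl.get_obs())
for n in ["scene","side","wrist"]:
    c=ctrl.camera(n); pickle.dump(c,open(f"{n}0.pkl","wb"))
    cv2.imwrite(f"pics/{n}0.png",c["color"][:,:,::-1]); print(n,c["fx"],c["cx"],c["cy"],c["rvec"],c["tvec"])
E
```

```text
pics
{'time_s': 0.0, 'qpos': array([-6.66005746e-02,  3.00451930e-01,  1.52159500e+00, -4.75268951e-06,
        1.32071119e+00, -6.66330403e-02]), 'joint_vel': array([-1.26907327e-03, -9.99047809e-04, -1.38687616e-03,  1.68451862e-03,
       -1.35037963e-05,  1.69521841e-03]), 'tau': array([-1.53750298e-03, -5.31805658e+01, -3.52735734e+01,  7.07558286e-02,
        2.43994006e-02, -4.79655944e-05]), 'ee_pos': array([5.49728178e-01, 1.36318651e-05, 2.04890962e-01]), 'eef_rot': array([3.07890946, 1.56963084, 3.0789431 ]), 'force': array([0.18561996, 0.4929748 , 0.49356861]), 'moment': array([-0.03359926, -0.0011902 ,  0.0191673 ]), 'grip_width': 0.09423155570617452}
scene 491.12669156084166 319.12239874016507 238.96956108901497 [ 1.48556046  2.05656583 -0.84967375] [ 0.17061019 -0.30566526  1.69498964]
side 447.1251139154438 324.2670317461595 237.12647694400547 [ 2.42438679 -0.22415189  0.08568911] [-0.533738    0.13745112  1.18934083]
wrist 416.2744666345626 324.7059469666631 234.3952336762035 [-2.90823753e+00 -1.24239008e-03  2.51072463e-03] [-0.54913224 -0.02495551  0.38988932]
```

View pics/scene0.png

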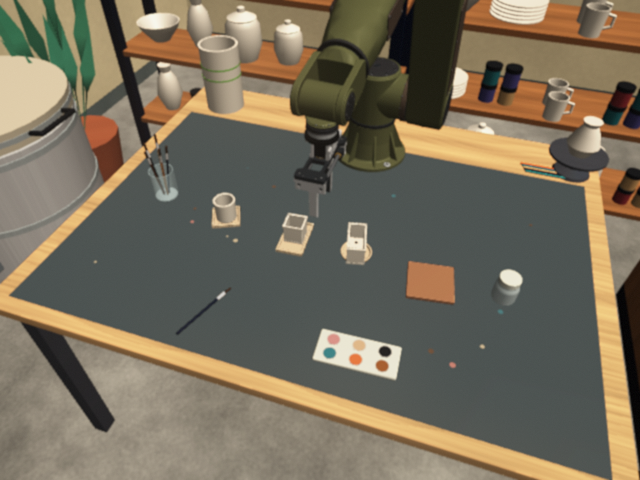

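View pics/side0.png

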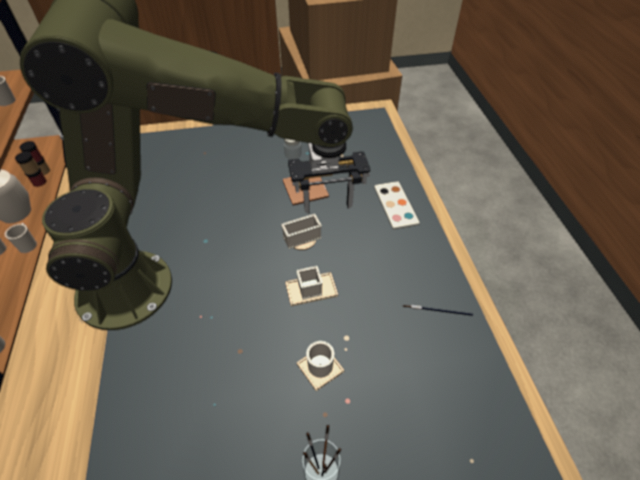

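View pics/wrist0.png

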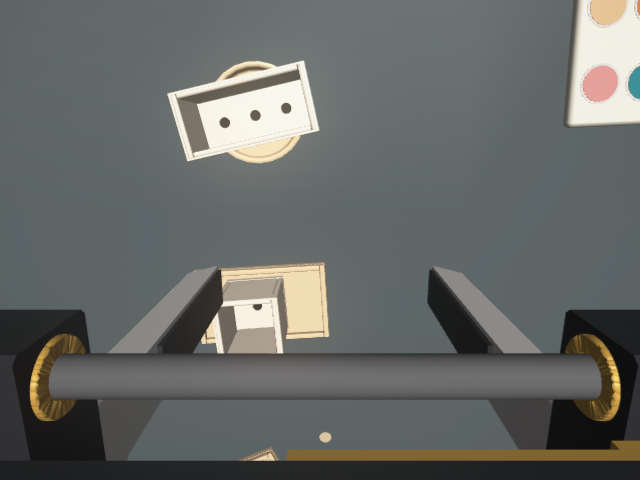

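```bash
cat > h.py <<'E'
import numpy as np,cv2,pickle
from station import ctrl
def cloud(c):
    z=c["z_map"]; v,u=np.mgrid[0:480,0:640]
    P=np.stack([(u-c["cx"])/c["fx"]*z,(v-c["cy"])/c["fy"]*z,z],-1)
    R,_=cv2.Rodrigues(np.array(c["rvec"],float)); W=(P-np.array(c["tvec"]))@R
    W[z<=0]=np.nan
    return W
def snap(n,tag):
    c=ctrl.camera(n); pickle.dump(c,open(f"{n}{tag}.pkl","wb"))
    cv2.imwrite(f"pics/{n}{tag}.png",c["color"][:,:,::-1]); return c
def ray(c,u,v,h):
    R,_=cv2.Rodrigues(np.array(c["rvec"],float)); o=-R.T@np.array(c["tvec"])
    d=R.T@np.array([(u-c["cx"])/c["fx"],(v-c["cy"])/c["fy"],1]); return o+d*(h-o[2])/d[2]
def T():
    o=ctrl.get_obs(); a,b,g=o["eef_rot"]
    from scipy.spatial.transform import Rotation as Rn
    return o,Rn.from_euler("xyz",[a,b,g]).as_matrix()
E
python3 - <<'E'
from h import *
np.set_printoptions(precision=4,suppress=True)
print(T()[1])
for n,pts in [("scene",{"round":(225,200),"sq":(295,220),"ob":(357,230),"bat":(431,282),"glaze":(509,278),"brush":(165,190)}),("side",{"round":(320,350),"sq":(310,275),"ob":(301,225),"bat":(306,190),"brush":(322,460),"glaze":(293,147)}),]:
    c=pickle.load(open(f"{n}0.pkl","rb"));W=cloud(c)
    for k,p in pts.items(): print(n,k,W[p[1],p[0]])
c=pickle.load(open("wrist0.pkl","rb"));W=cloud(c)
for p in [(303,63),(317,130),(188,160),(169,94),(255,115),(600,200),(100,200),(325,268),(328,335),(255,62),(260,162)]: print(p,W[p[1],p[0]])
E
```

```text
[[-0.0009 -0.      1.    ]
 [ 0.0001  1.      0.    ]
 [-1.      0.0001 -0.0009]]
scene round [ 0.4445 -0.3238  0.0431]
scene sq [ 0.46   -0.1011  0.0431]
scene ob [0.4372 0.0725 0.037 ]
scene bat [0.5388 0.2969 0.0135]
scene glaze [0.5207 0.4726 0.0742]
scene brush [ 0.4633 -0.5097  0.0463]
side round [ 0.4793 -0.2863  0.035 ]
side sq [ 0.4914 -0.0713  0.0353]
side ob [0.4946 0.1062 0.0379]
side bat [ 0.4944 -0.0361  0.3081]
side brush [ 0.4427 -0.5106  0.0017]
side glaze [0.5199 0.446  0.0528]
(303, 63) [0.5337 0.1165 0.0669]
(317, 130) [0.5435 0.0701 0.0675]
(188, 160) [0.4467 0.0483 0.0676]
(169, 94) [0.4363 0.0954 0.0671]
(255, 115) [0.4896 0.0832 0.0151]
(600, 200) [ 0.805   0.008  -0.0002]
(100, 200) [0.3402 0.0077 0.0005]
(325, 268) [ 0.5495 -0.0585  0.    ]
(328, 335) [ 0.5525 -0.1243  0.0094]
(255, 62) [0.4906 0.1262 0.0109]
(260, 162) [0.4917 0.0433 0.0098]
```

Call:
servo_tool:
  motion: [-90,-300,-60,0,-90,-300,-60,0,-90,-300,-60,0,-90,-300,-60,0,-90,-300,-60,0,-90,-300,-60,0,-90,-300,-60,0,-90,-300,-60,0,-90,-300,-60,0]
  gripper: 1

```text
time_s: 1.27
ee_pos: [0.4904, -0.2989, 0.2953]
eef_rot: [2.352, 1.57, 2.353]
force: [0.1, -0.7, 0.1]
grip_width: 0.0943
```

Run:
```python
from h import *
print(T()[0]["ee_pos"],T()[0]["time_s"]);snap("wrist",1)
```

```text
[ 0.49035053 -0.29890858  0.29527388] 1.275
```

View pics/wrist1.png

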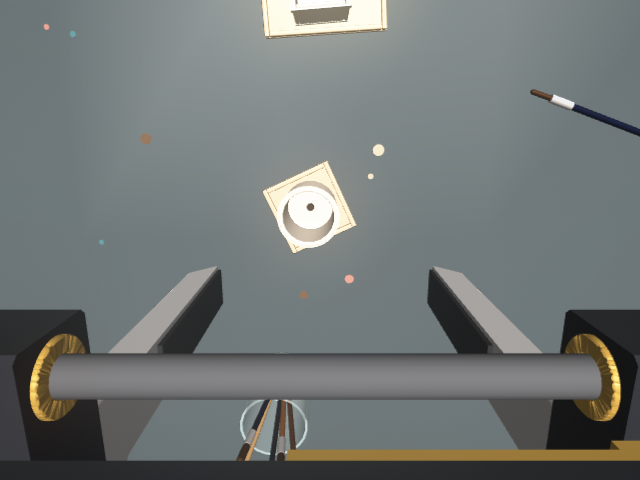

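The round planter on the square saucer is at about (310,210); the oblong saucer shows at the top edge. I'll take a second view of the middle and a third of the bat.

Call:
servo_tool:
  motion: [0,150,0,0,0,150,0,0,0,150,0,0,0,150,0,0,0,150,0,0]

```text
time_s: 1.95
ee_pos: [0.49, -0.1505, 0.2954]
eef_rot: [-1.89, 1.571, -1.89]
force: [0.7, -0.3, 1.1]
grip_width: 0.094
```

Run:
```python
from h import *
snap("wrist",2)
```

Call:
servo_tool:
  motion: [0,230,30,0,0,230,30,0,0,230,30,0,0,230,30,0,0,230,30,0,0,230,30,0]

```text
time_s: 2.75
ee_pos: [0.5202, 0.079, 0.2952]
eef_rot: [-2.59, 1.57, -2.591]
force: [0.2, -0.3, -0.0]
grip_width: 0.094
```

Run:
```python
from h import *
print(T()[0]["ee_pos"]);snap("wrist",3)
a=cv2.imread("pics/wrist2.png");b=cv2.imread("pics/wrist3.png")
cv2.imwrite("pics/w23.png",np.vstack([a[:300],b[:300]]))
```

```text
[0.52020315 0.07899788 0.29521635]
```

View pics/w23.png

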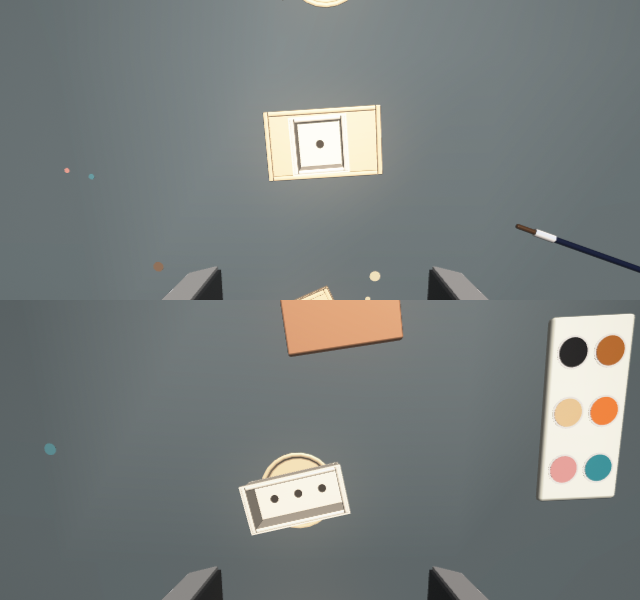

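Views 2 and 3: the square planter is at (320,143) in the oblong saucer, the oblong planter at (297,195) on the round saucer, and the bat at (345,25) is cut off by the top edge. Next I fit each shape from the height-banded points.

```bash
cat >> h.py <<'E'
def band(W,col,lo,hi,roi,up=300):
    """points with z in band & xy in roi(x0,x1,y0,y1)"""
    X=W[:up].reshape(-1,3)
    with np.errstate(invalid='ignore'):
        m=(X[:,2]>lo)&(X[:,2]<hi)&(X[:,0]>roi[0])&(X[:,0]<roi[1])&(X[:,1]>roi[2])&(X[:,1]<roi[3])
    return X[m]
def rect(P):
    (c,s,a)=cv2.minAreaRect((P[:,:2]*1000).astype(np.float32)); return np.round(c,1),np.round(s,1),round(a,1),len(P),np.round(np.median(P[:,2])*1000,1)
def circ(P):
    c,r=cv2.minEnclosingCircle((P[:,:2]*1000).astype(np.float32)); return np.round(c,1),round(r,1),len(P),np.round(np.median(P[:,2])*1000,1)
E
python3 - <<'E'
from h import *
L=lambda n:cloud(pickle.load(open(n,"rb")))
w0,w1,w2,w3=[L(f"wrist{i}.pkl") for i in range(4)]
R=(.38,.60,-.37,-.2)
print("round rim",circ(band(w1,0,.0675,.075,R)))
print("sqsaucer ",rect(band(w1,0,.0075,.015,R)))
S=(.38,.60,-.17,.0)
print("sq rim",rect(band(w2,0,.059,.067,S)))
print("obsaucer ",rect(band(w2,0,.0075,.015,S)))
O=(.38,.60,.0,.16)
for w in(w0,w3):
  print("ob rim",rect(band(w,0,.063,.071,O)))
  print("rsaucer ",circ(band(w,0,.0075,.0135,O)))
print("bat",rect(band(w3,0,.008,.016,(.4,.65,.18,.4))))
for n in("scene","side"):
  w=L(n+"0.pkl")
  print(n,"bat",rect(band(w,0,.008,.016,(.4,.65,.18,.4),480)))
  print(n,"jar",circ(band(w,0,.02,.09,(.4,.65,.4,.55),480)))
  print(n,"brush",circ(band(w,0,.02,.09,(.4,.6,-.65,-.4),480)))
E
```

```text
round rim (array([ 473. , -311.2]), 31.2, 1041, np.float64(70.7))
sqsaucer  (array([ 472.4, -312.5]), array([79.6, 80.1]), 25.0, 2241, np.float64(10.3))
sq rim (array([483.6, -93.1]), array([55.6, 55.6]), 4.5, 1185, np.float64(62.8))
obsaucer  (array([487.7, -92.7]), array([126.1,  74. ]), 3.7, 3407, np.float64(10.1))
ob rim (array([489.5,  83.1]), array([101.9,  49.9]), 12.7, 3069, np.float64(66.8))
rsaucer  (array([489.3,  82.6]), 44.6, 917, np.float64(10.7))
ob rim (array([489.5,  83. ]), array([101.9,  50. ]), 12.7, 1604, np.float64(66.7))
rsaucer  (array([487.8,  89. ]), 50.4, 484, np.float64(10.7))
bat (array([537. , 260.2]), array([120.1,  52.3]), 7.9, 5595, np.float64(12.0))
scene bat (array([546.2, 296.1]), array([155. , 120.4]), 7.4, 1615, np.float64(12.7))
scene jar (array([518.7, 476.2]), 31.2, 699, np.float64(64.9))
scene brush (array([ 435.3, -526.7]), 42.4, 613, np.float64(62.8))
side bat (array([535.2, 289.5]), array([119.1, 121.6]), 7.7, 423, np.float64(10.4))
side jar (array([519.4, 470. ]), 30.6, 226, np.float64(45.4))
side brush (array([ 437. , -533.1]), 35.5, 501, np.float64(60.1))
```

Call:
servo_tool:
  motion: [0,3,-30.5,10,30,3,-30.5,20,60,3,-30.5,30,90,3,-30.5,40,120,3,-30.5,50,145,3,-30.5,60,165,3,-30.5,70,165,3,-30.5,77.3,165,3,-30.5,77.3,165,3,-30.5,77.3]

```text
time_s: 4.05
ee_pos: [0.4897, 0.0824, 0.1307]
eef_rot: [1.379, 1.57, 0.032]
force: [0.5, 0.9, 0.3]
grip_width: 0.0941
```

Run:
```python
from h import *
o,R=T();print(o["ee_pos"],R.round(4),o["qpos"]);snap("wrist",4)
```

```text
[0.48970138 0.08235914 0.13072887] [[ 5.000e-04  9.751e-01  2.217e-01]
 [ 0.000e+00  2.217e-01 -9.751e-01]
 [-1.000e+00  5.000e-04  1.000e-04]] [ 9.28692729e-02  2.59702941e-01  1.75677818e+00 -3.53758395e-05
  1.12458783e+00  1.44014979e+00]
```

View pics/wrist4.png

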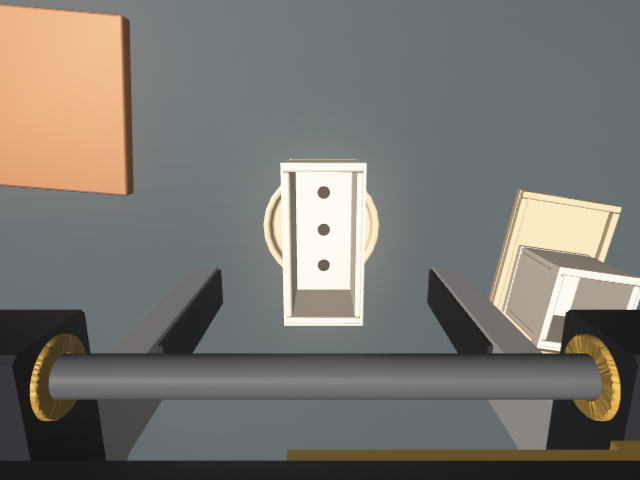

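Jaws are squared to the oblong trough: fingers are centred at about column 325 and the trough at about 324. Descend and grip.

Call:
servo_tool:
  motion: [30,0,0,0,60,0,0,0,85,0,0,0,105,0,0,0,105,0,0,0,105,0,0,0]

```text
time_s: 4.85
ee_pos: [0.49, 0.083, 0.0263]
eef_rot: [1.439, 1.57, 0.091]
force: [0.3, 0.3, 0.3]
grip_width: 0.094
```

Call:
servo_tool:
  motion: [0,0,0,0,0,0,0,0,0,0,0,0,0,0,0,0,0,0,0,0,0,0,0,0,0,0,0,0,0,0,0,0]
  gripper: 0.4
  force: 12

```text
time_s: 5.85
ee_pos: [0.4895, 0.083, 0.0254]
eef_rot: [-1.736, 1.571, -3.085]
force: [0.9, 0.7, 1.1]
grip_width: 0.0479
```

Call:
servo_tool:
  motion: [-5,0,0,0,-20,0,0,0,-50,0,0,0,-80,0,0,0,-80,0,0,0,-80,0,0,0]
  gripper: 0.3

```text
time_s: 6.6
ee_pos: [0.4891, 0.0829, 0.1048]
eef_rot: [-1.668, 1.57, -3.017]
force: [-0.0, -0.1, -2.8]
grip_width: 0.0479
```

Run:
```python
from h import *
o,R=T();print(o["ee_pos"],o["grip_width"],R.round(4),o["force"]);c=snap("wrist",5)
w=cloud(c)
print("rsaucer",circ(band(w,0,.0075,.0135,(.38,.6,0,.16))))
print("bat",rect(band(w,0,.008,.016,(.4,.65,.18,.4),330)))
```

```text
[0.48907336 0.08294961 0.10483661] 0.04791851822254785 [[-8.000e-04  9.755e-01  2.199e-01]
 [-1.000e-04  2.199e-01 -9.755e-01]
 [-1.000e+00 -8.000e-04 -1.000e-04]] [-0.01230492 -0.0658918  -2.77834412]
rsaucer (array([531.1,  94.5]), 0.7, 3, np.float64(9.7))
bat (array([535.9, 269. ]), array([120.8,  72. ]), 7.3, 21359, np.float64(12.1))
```

View pics/wrist5.png

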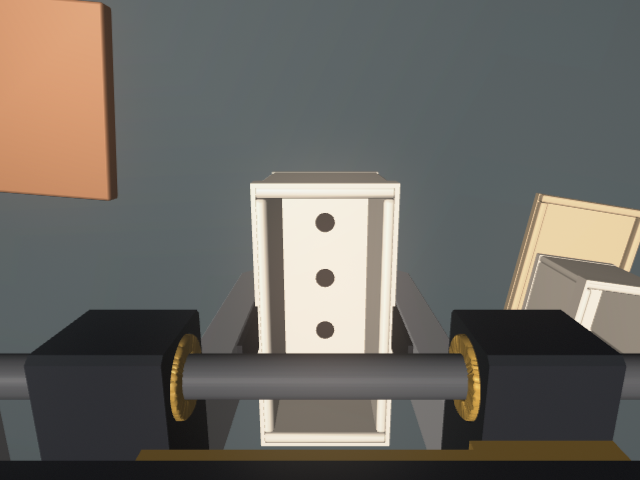

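Trough is held level (48 mm, wrist load about 2.8 N). Carry it to the bat.

Call:
servo_tool:
  motion: [0,7,-15,1,0,20,-45,2,0,38,-84,3,0,56,-123,4,0,72,-158,5,0,83,-183,5.1,0,88.6,-195.3,5.1,0,88.6,-195.3,5.1,0,88.6,-195.3,5.1]

```text
time_s: 7.78
ee_pos: [0.5329, 0.2921, 0.1052]
eef_rot: [-1.126, 1.57, -2.565]
force: [-1.1, -0.1, -2.8]
grip_width: 0.0478
```

Run:
```python
from h import *
o,R=T();print(o["ee_pos"],o["grip_width"],R.round(4),o["force"]);c=snap("wrist",6)
```

```text
[0.53286559 0.29205089 0.10515722] 0.04783224699307751 [[-6.000e-04  9.913e-01  1.316e-01]
 [-4.000e-04  1.316e-01 -9.913e-01]
 [-1.000e+00 -7.000e-04  3.000e-04]] [-1.12098211 -0.05783015 -2.82736394]
```

View pics/wrist6.png

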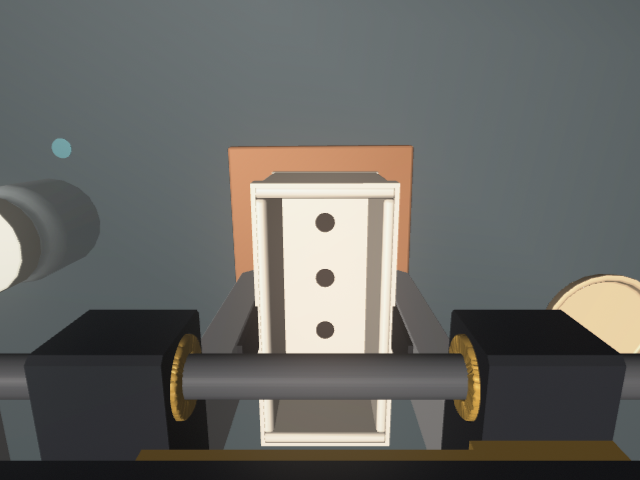

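Centred over the bat (columns 230–412, trough 252–398). Lower gently.

Call:
servo_tool:
  motion: [15,0,0,0,40,0,0,0,60,0,0,0,70,0,0,0,75,0,0,0,77,0,0,0,78,0,0,0,78.6,0,0,0,78.6,0,0,0,78.6,0,0,0,78.6,0,0,0]

```text
time_s: 9.2
ee_pos: [0.533, 0.293, 0.0269]
eef_rot: [2.023, 1.571, 0.584]
force: [-0.4, 0.5, -1.7]
grip_width: 0.0482
```

Call:
servo_tool:
  motion: [0.3,0,0,0,0.6,0,0,0,0.6,0,0,0,0.6,0,0,0]

```text
time_s: 9.7
ee_pos: [0.533, 0.293, 0.0265]
eef_rot: [1.689, 1.571, 0.251]
force: [-2.8, -0.8, 3.9]
grip_width: 0.0481
```

Contact. Release and retreat.

Call:
servo_tool:
  motion: [0,0,0,0,0,0,0,0,0,0,0,0,0,0,0,0,0,0,0,0]
  gripper: 1

```text
time_s: 10.32
ee_pos: [0.533, 0.293, 0.0263]
eef_rot: [2.128, 1.571, 0.69]
force: [-0.5, -0.8, -0.1]
grip_width: 0.0926
```

Call:
servo_tool:
  motion: [-10,0,0,0,-40,0,0,0,-80,0,0,0,-130,0,0,0,-180,0,0,0,-180,0,0,0,-180,0,0,0]

```text
time_s: 11.2
ee_pos: [0.5327, 0.2928, 0.2059]
eef_rot: [-1.275, 1.57, -2.713]
force: [0.3, 0.1, -1.1]
grip_width: 0.0941
```

Run:
```python
from h import *
o,R=T();print(o["ee_pos"],o["grip_width"],R.round(4),o["force"]);c=snap("wrist",7)
w=cloud(c)
print("oblong",rect(band(w,0,.064,.072,(.42,.65,.18,.4),480)))
```

```text
[0.53271659 0.29284816 0.20594608] 0.09410375033551337 [[-4.000e-04  9.912e-01  1.322e-01]
 [-2.000e-04  1.322e-01 -9.912e-01]
 [-1.000e+00 -5.000e-04  1.000e-04]] [ 0.30191488  0.14162531 -1.13808769]
oblong (array([533.2, 292.8]), array([101.4,  49.6]), 7.6, 2545, np.float64(67.8))
```

View pics/wrist7.png

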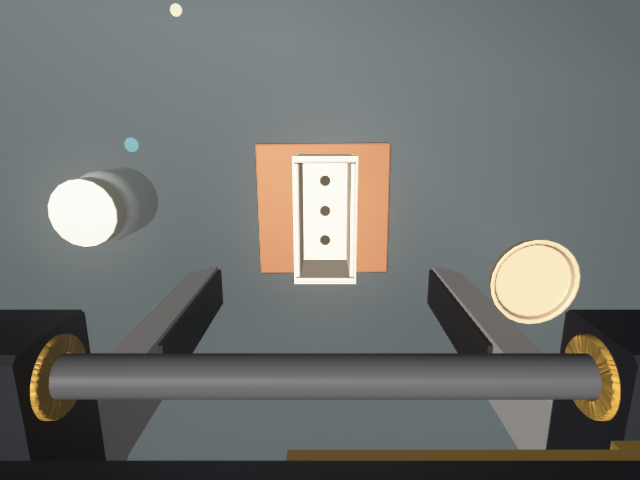

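Call:
servo_tool:
  motion: [0,-7,30,0,0,-18,75,0,5,-30,127,0,10,-43,182,0,15,-56,237,0,20,-69,292,0,25,-82,347,0,30,-95,402,0,35,-108,457,0,42,-120,510,0,50,-130,552,0,56,-137,580,0,56,-139.4,591,0,56,-139.4,591,0,56,-139.4,591,0]

```text
time_s: 13.12
ee_pos: [0.4733, -0.3102, 0.1504]
eef_rot: [2.886, 1.571, 1.449]
force: [-1.0, 0.6, -0.3]
grip_width: 0.0938
```

Run:
```python
from h import *
c=pickle.load(open("wrist7.pkl","rb"))
print("rsaucer w7",circ(band(cloud(c),0,.0035,.0135,(.38,.6,.02,.15),330)))
o,R=T();print(o["ee_pos"],o["grip_width"],R.round(4),o["qpos"]);c=snap("wrist",8)
w=cloud(c)
print("round",circ(band(w,0,.0675,.075,(.4,.6,-.4,-.2),330)))
```

```text
rsaucer w7 (array([490.3,  84.8]), 43.2, 5747, np.float64(5.2))
[ 0.47326263 -0.31022645  0.15036688] 0.09383956561336276 [[ 0.000e+00  9.911e-01  1.332e-01]
 [ 1.000e-04  1.332e-01 -9.911e-01]
 [-1.000e+00  0.000e+00 -1.000e-04]] [-6.45015192e-01  3.84475469e-01  1.54016940e+00  1.23872783e-04
  1.21701479e+00  7.92105029e-01]
round (array([ 473.1, -311. ]), 31.2, 2489, np.float64(70.8))
```

View pics/wrist8.png

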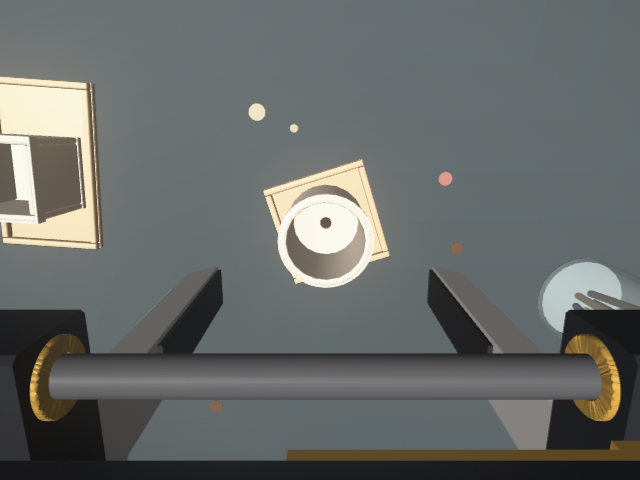

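Run:
```python
from h import *
for n in("scene","side"):
  w=cloud(pickle.load(open(n+"0.pkl","rb")))
  P=band(w,0,.09,.22,(.38,.55,-.6,-.41),480); print(n,len(P),P[:,:2].max(0),P[:,:2].min(0)) if len(P) else print(n,0)
```

```text
scene 394 [ 0.47193906 -0.49053706] [ 0.39898931 -0.56509611]
side 503 [ 0.47241526 -0.49616778] [ 0.40162977 -0.56683744]
```

Call:
servo_tool:
  motion: [30,0,0,0,70,0,0,0,105,0,0,0,125,0,0,0,130.5,0,0,0,130.5,0,0,0,130.5,0,0,0]

```text
time_s: 14.05
ee_pos: [0.4735, -0.3114, 0.0209]
eef_rot: [0.793, 1.569, -0.645]
force: [0.1, -0.3, 0.0]
grip_width: 0.0938
```

Call:
servo_tool:
  motion: [0,0,0,0,0,0,0,0,0,0,0,0,0,0,0,0,0,0,0,0,0,0,0,0,0,0,0,0]
  gripper: 0.45
  force: 12

```text
time_s: 14.92
ee_pos: [0.473, -0.3113, 0.0198]
eef_rot: [0.792, 1.571, -0.646]
force: [-0.8, 0.8, 2.5]
grip_width: 0.0609
```

Call:
servo_tool:
  motion: [-5,0,0,0,-20,0,0,0,-55,0,0,0,-90,0,0,0,-110,0,0,0,-110,0,0,0,-110,0,0,0]
  gripper: 0.35

```text
time_s: 15.8
ee_pos: [0.4726, -0.311, 0.1291]
eef_rot: [-2.363, 1.57, 2.482]
force: [0.2, -0.0, -1.3]
grip_width: 0.061
```

Run:
```python
from h import *
o,R=T();print(o["ee_pos"],o["grip_width"],R.round(4),o["force"]);c=snap("wrist",9)
```

```text
[ 0.47264476 -0.31101251  0.12909768] 0.06100158378648458 [[-8.000e-04  9.912e-01  1.322e-01]
 [ 6.000e-04  1.322e-01 -9.912e-01]
 [-1.000e+00 -7.000e-04 -7.000e-04]] [ 0.16692886 -0.0481165  -1.34065349]
```

View pics/wrist9.png

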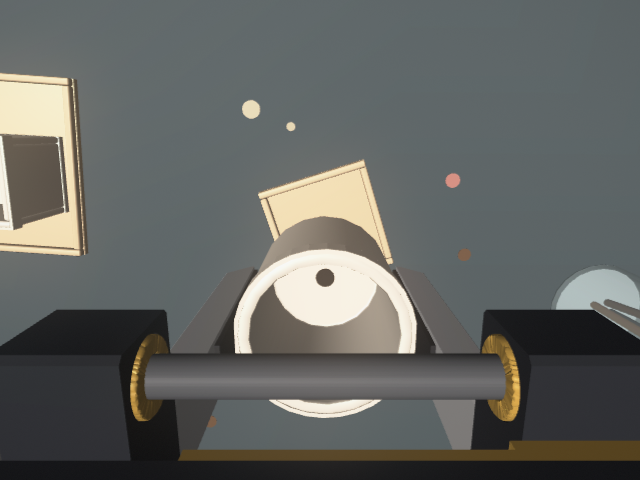

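Round planter held upright, saucer undisturbed. Carry to the round saucer at (490.3, 84.8).

Call:
servo_tool:
  motion: [0,4,-20,0,0,10,-56,0,0,18,-103,0,0,27,-153,0,0,36,-203,0,0,45,-253,0,0,54,-303,0,0,61,-343,0,0,66,-372,0,0,69.5,-390.2,0,0,69.5,-390.2,0,0,69.5,-390.2,0]

```text
time_s: 17.35
ee_pos: [0.4901, 0.0841, 0.1296]
eef_rot: [-1.278, 1.57, -2.717]
force: [1.0, 0.3, -0.9]
grip_width: 0.0613
```

Run:
```python
from h import *
o,R=T();print(o["ee_pos"],o["grip_width"],R.round(4),o["force"]);c=snap("wrist",10)
```

```text
[0.49012684 0.08412145 0.12956281] 0.06131478217510376 [[-4.000e-04  9.913e-01  1.318e-01]
 [-2.000e-04  1.318e-01 -9.913e-01]
 [-1.000e+00 -4.000e-04  1.000e-04]] [ 0.96508856  0.32386646 -0.93152967]
```

View pics/wrist10.png

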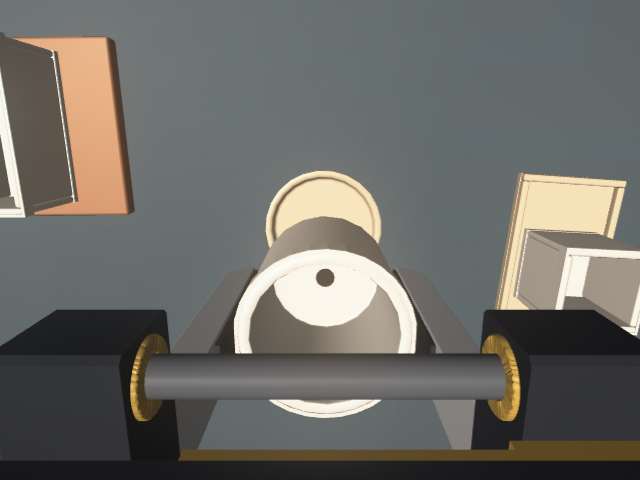

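Saucer (cols 267–381) is centred under the planter (col 325). Lower.

Call:
servo_tool:
  motion: [15,0,0,0,45,0,0,0,75,0,0,0,95,0,0,0,103,0,0,0,106,0,0,0,108,0,0,0,109.2,0,0,0,109.8,0,0,0,109.8,0,0,0,109.8,0,0,0]

```text
time_s: 18.77
ee_pos: [0.4903, 0.0847, 0.0201]
eef_rot: [1.637, 1.571, 0.199]
force: [0.3, -0.1, -1.1]
grip_width: 0.0612
```

Call:
servo_tool:
  motion: [0.3,0,0,0,0.6,0,0,0,0.6,0,0,0,0.6,0,0,0]

```text
time_s: 19.27
ee_pos: [0.4904, 0.0847, 0.0197]
eef_rot: [1.455, 1.571, 0.017]
force: [-2.4, -0.9, 5.4]
grip_width: 0.0606
```

Contact. Release and retreat.

Call:
servo_tool:
  motion: [0,0,0,0,0,0,0,0,0,0,0,0,0,0,0,0,0,0,0,0]
  gripper: 1

```text
time_s: 19.9
ee_pos: [0.4903, 0.0847, 0.0193]
eef_rot: [2.883, 1.571, 1.444]
force: [-0.3, -0.4, -0.8]
grip_width: 0.0939
```

Call:
servo_tool:
  motion: [-10,0,0,0,-40,0,0,0,-80,0,0,0,-130,0,0,0,-180,0,0,0,-180,0,0,0,-180,0,0,0]

```text
time_s: 20.78
ee_pos: [0.4899, 0.0847, 0.1989]
eef_rot: [-1.623, 1.57, -3.061]
force: [-0.5, -0.6, -0.3]
grip_width: 0.0941
```

Run:
```python
from h import *
o,R=T();print(o["ee_pos"],o["grip_width"],o["qpos"]);c=snap("wrist",11)
w=cloud(c)
print("round",circ(band(w,0,.066,.076,(.4,.6,.0,.18),330)))
print("rsaucer",circ(band(w,0,.008,.0135,(.4,.6,.0,.18),330)))
w=cloud(pickle.load(open("wrist8.pkl","rb")))
w9=cloud(pickle.load(open("wrist9.pkl","rb")))
```

```text
[0.4898811  0.08467546 0.19892398] 0.09414761757527138 [9.74656948e-02 1.88078114e-01 1.67560796e+00 9.83254567e-06
 1.27846494e+00 1.53566067e+00]
round (array([490.7,  84.4]), 31.1, 1861, np.float64(70.8))
rsaucer (array([489.8,  85.2]), 42.4, 3136, np.float64(10.2))
```

View pics/wrist11.png

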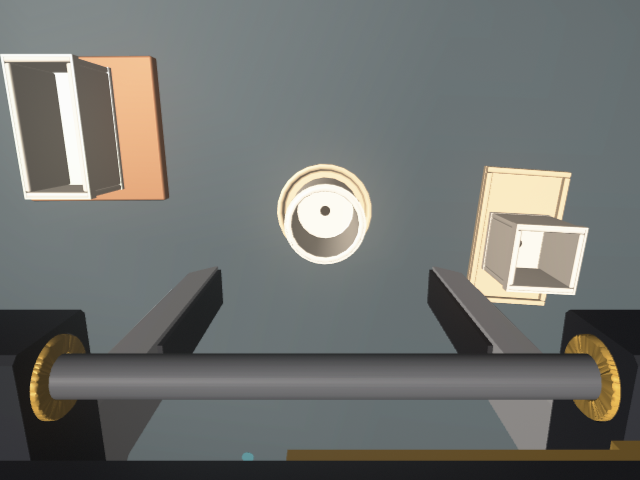

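Call:
servo_tool:
  motion: [0,-4,20,0.5,0,-10,58,1,5,-18,105,2,15,-24,142,3.1,35,-29,166,3.1,49,-30.1,175.3,3.1,49,-30.1,175.3,3.1,49,-30.1,175.3,3.1]

```text
time_s: 21.82
ee_pos: [0.4839, -0.0923, 0.1507]
eef_rot: [1.862, 1.571, 0.371]
force: [-0.2, -0.4, 0.4]
grip_width: 0.0939
```

Run:
```python
from h import *
o,R=T();print(o["ee_pos"],o["grip_width"],R.round(4));c=snap("wrist",12)
w=cloud(c)
S=(.38,.60,-.17,.0)
print("sq rim",rect(band(w,0,.059,.067,S,330)))
print("obsaucer ",rect(band(w,0,.0035,.015,S,330)))
```

```text
[ 0.48389004 -0.09225435  0.15067243] 0.09388908569595593 [[ 2.000e-04  9.969e-01  7.930e-02]
 [ 1.000e-04  7.930e-02 -9.969e-01]
 [-1.000e+00  2.000e-04 -1.000e-04]]
sq rim (array([483.9, -93.1]), array([56. , 55.7]), 4.7, 2560, np.float64(62.8))
obsaucer  (array([487.9, -92.7]), array([126.1,  74.2]), 3.6, 10090, np.float64(8.9))
```

View pics/wrist12.png

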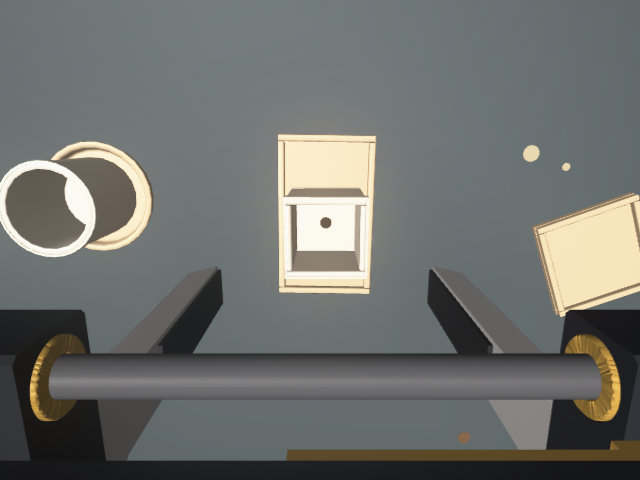

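Square planter at (326,238) squared and centred between the fingers. Descend and grip.

Call:
servo_tool:
  motion: [30,0,0,0,70,0,0,0,105,0,0,0,125,0,0,0,130.5,0,0,0,130.5,0,0,0,130.5,0,0,0]

```text
time_s: 22.75
ee_pos: [0.4842, -0.093, 0.0209]
eef_rot: [1.234, 1.569, -0.258]
force: [1.2, -0.5, 0.2]
grip_width: 0.094
```

Call:
servo_tool:
  motion: [0,0,0,0,0,0,0,0,0,0,0,0,0,0,0,0,0,0,0,0,0,0,0,0,0,0,0,0]
  gripper: 0.35
  force: 12

```text
time_s: 23.62
ee_pos: [0.4836, -0.093, 0.0199]
eef_rot: [-2.394, 1.571, 2.397]
force: [0.5, -0.0, 1.3]
grip_width: 0.0539
```

Call:
servo_tool:
  motion: [-5,0,0,0,-20,0,0,0,-55,0,0,0,-90,0,0,0,-110,0,0,0,-110,0,0,0,-110,0,0,0]

```text
time_s: 24.5
ee_pos: [0.4832, -0.0929, 0.1293]
eef_rot: [-1.905, 1.57, 2.886]
force: [-0.2, 0.2, -1.7]
grip_width: 0.0541
```

Run:
```python
from h import *
o,R=T();print(o["ee_pos"],o["grip_width"],R.round(4),o["force"]);c=snap("wrist",13)
w=cloud(c)
print("obsaucer ",rect(band(w,0,.0035,.015,(.38,.60,-.17,.0),330)))
print("sqsaucer ",rect(band(w,0,.0035,.015,(.38,.60,-.38,-.22),480)))
```

```text
[ 0.48320609 -0.09291844  0.1293027 ] 0.054095620193031116 [[-8.000e-04  9.969e-01  7.840e-02]
 [ 2.000e-04  7.840e-02 -9.969e-01]
 [-1.000e+00 -8.000e-04 -3.000e-04]] [-0.20675713  0.18760808 -1.69256267]
obsaucer  (array([534. , -94.2]), array([84.9, 97.2]), 88.2, 8779, np.float64(5.2))
sqsaucer  (array([ 470.5, -307.2]), array([80.7, 69.8]), 24.8, 8008, np.float64(5.0))
```

View pics/wrist13.png

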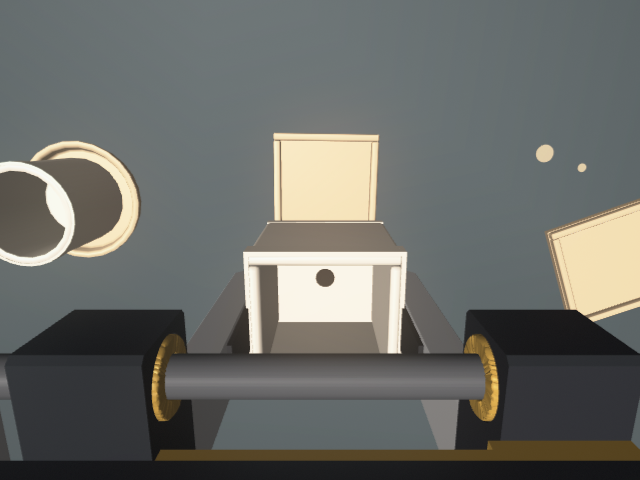

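Call:
servo_tool:
  motion: [0,-2,12,-3,0,-5,38,-6,0,-10,75,-9,0,-15,112,-12,0,-20,150,-15,0,-25,187,-18,0,-28,210,-20.4,0,-28.8,217.8,-20.4,0,-28.8,217.8,-20.4,0,-28.8,217.8,-20.4]

```text
time_s: 25.8
ee_pos: [0.4721, -0.3115, 0.1297]
eef_rot: [-2.873, 1.57, 2.274]
force: [0.1, -0.1, -1.6]
grip_width: 0.0542
```

Run:
```python
from h import *
o,R=T();print(o["ee_pos"],o["grip_width"],R.round(4),o["force"]);c=snap("wrist",14)
```

```text
[ 0.47210576 -0.31152902  0.12968161] 0.05420490103007766 [[-3.000e-04  9.069e-01  4.213e-01]
 [ 3.000e-04  4.213e-01 -9.069e-01]
 [-1.000e+00 -1.000e-04 -4.000e-04]] [ 0.08614351 -0.06732058 -1.56489868]
```

View pics/wrist14.png

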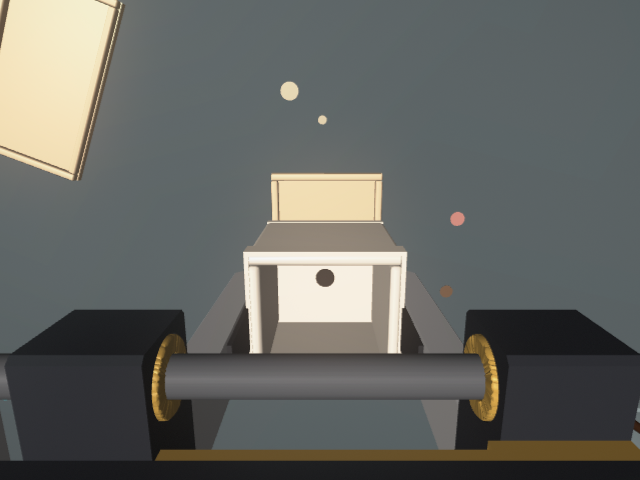

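Run:
```python
from h import *
o,R=T();w=cloud(pickle.load(open("wrist14.pkl","rb")))
P=band(w,0,.0035,.014,(.38,.60,-.38,-.22),230)
q=(P-o["ee_pos"])@R  # tool coords
print(len(P),q.min(0)*1000,q.max(0)*1000)
# rim far edge slope
m=np.abs(q[:,2])<.03; import numpy as np
zs=np.linspace(-.03,.03,7)
print([round(q[np.abs(q[:,2]-z)<.003][:,1].max()*1000,1) for z in zs])
P=band(w,0,.055,.2,(.38,.60,-.38,-.22),480); q=(P-o["ee_pos"])@R; q=q[(abs(q[:,2])<.032)&(q[:,1]>.02)]
print(q.min(0)*1000,q.max(0)*1000)
```

```text
5096 [116.72192054   5.31830208 -38.84206072] [126.29277633  39.91860043  41.23068457]
[np.float64(39.9), np.float64(39.7), np.float64(39.9), np.float64(39.9), np.float64(39.9), np.float64(39.9), np.float64(39.9)]
[-45.43776992  20.00195452 -27.51082384] [16.36358019 28.6608889  28.33689187]
```

Aligned (far edge parallel); only a 1 mm sideways offset, which I correct while lowering.

Call:
servo_tool:
  motion: [15,0,1,0,45,0,1,0,75,0,1,0,95,0,1,0,103,0,1,0,106,0,1,0,108,0,1,0,109.2,0,1,0,109.8,0,1,0,110.1,0,1,0,110.4,0,1,0,110.4,0,1,0,110.4,0,1,0]

```text
time_s: 27.48
ee_pos: [0.4725, -0.3134, 0.0199]
eef_rot: [0.557, 1.57, -0.579]
force: [-2.0, 2.1, 5.4]
grip_width: 0.054
```

Call:
servo_tool:
  motion: [0,0,0,0,0,0,0,0,0,0,0,0,0,0,0,0,0,0,0,0]
  gripper: 1

```text
time_s: 28.1
ee_pos: [0.4724, -0.3133, 0.0194]
eef_rot: [-2.383, 1.571, 2.764]
force: [-1.0, -0.2, 0.0]
grip_width: 0.0935
```

Call:
servo_tool:
  motion: [-10,0,0,0,-40,0,0,0,-80,0,0,0,-130,0,0,0,-180,0,0,0,-180,0,0,0,-180,0,0,0]

```text
time_s: 28.98
ee_pos: [0.4722, -0.3131, 0.1992]
eef_rot: [-2.644, 1.57, 2.503]
force: [-0.0, 0.0, 0.1]
grip_width: 0.0941
```

Run:
```python
from h import *
o,R=T();print(o["ee_pos"],R.round(4));c=snap("wrist",15)
w=cloud(c);S=(.38,.60,-.38,-.22)
print("sq rim",rect(band(w,0,.059,.067,S,330)))
print("sqsaucer ",rect(band(w,0,.0075,.015,S,330)))
```

```text
[ 0.47215858 -0.31313916  0.19917476] [[-3.00e-04  9.07e-01  4.21e-01]
 [ 2.00e-04  4.21e-01 -9.07e-01]
 [-1.00e+00 -2.00e-04 -3.00e-04]]
sq rim (array([ 472.6, -313.4]), array([56.1, 55.6]), 24.9, 1871, np.float64(62.8))
sqsaucer  (array([ 472.3, -312.6]), array([79.4, 80.1]), 25.0, 3749, np.float64(10.0))
```

View pics/wrist15.png

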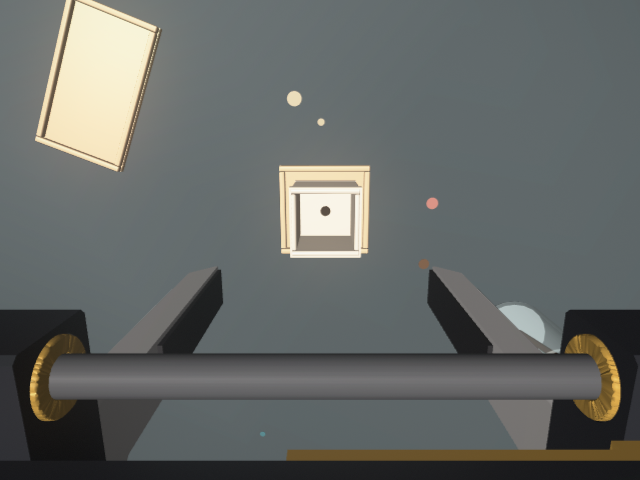

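Square planter: rim 62.8 mm (down on the floor), yaw 24.9° against 25.0°, saucer unmoved. Back to the trough.

Call:
servo_tool:
  motion: [0,16,-26,1,0,40,-67,2,0,68,-115,4,0,97,-163,6,0,126,-212,8,0,155,-261,10,0,184,-310,12,0,213,-359,14,0,242,-408,16,5,268,-453,17.3,20,290,-490,17.3,40,305,-515,17.3,49,310.3,-524.1,17.3,49,310.3,-524.1,17.3,49,310.3,-524.1,17.3]

```text
time_s: 30.9
ee_pos: [0.5335, 0.2918, 0.1511]
eef_rot: [1.704, 1.57, 0.264]
force: [0.4, 0.0, 0.8]
grip_width: 0.0939
```

Run:
```python
from h import *
o,R=T();print(o["ee_pos"],R.round(4));c=snap("wrist",16)
w=cloud(c)
print("oblong",rect(band(w,0,.064,.072,(.42,.65,.18,.4),330)))
```

```text
[0.53352376 0.29176802 0.15109688] [[ 6.000e-04  9.913e-01  1.313e-01]
 [ 2.000e-04  1.313e-01 -9.913e-01]
 [-1.000e+00  6.000e-04 -1.000e-04]]
oblong (array([533.4, 292.7]), array([101.9,  49.7]), 7.7, 3655, np.float64(67.8))
```

View pics/wrist16.png

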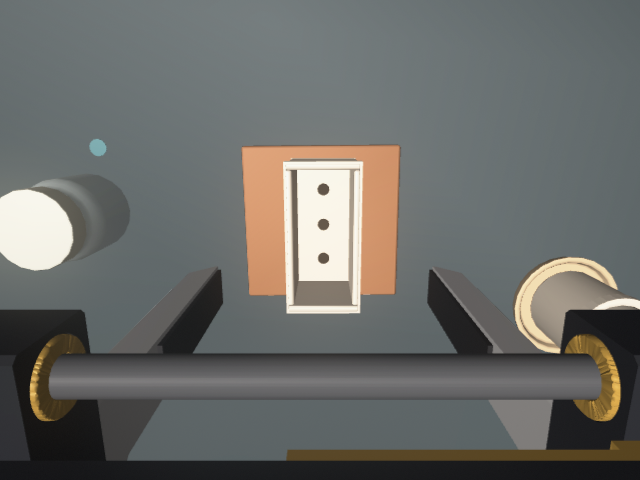

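Trough at (323,230), squared between the fingers. Descend to tip ≈ 26.5 mm, grip, lift.

Call:
servo_tool:
  motion: [30,0,0,0,65,0,0,0,100,0,0,0,118,0,0,0,123.5,0,0,0,123.5,0,0,0,123.5,0,0,0]

```text
time_s: 31.82
ee_pos: [0.5338, 0.2929, 0.0282]
eef_rot: [1.888, 1.569, 0.45]
force: [0.2, -0.0, -0.1]
grip_width: 0.0937
```

Call:
servo_tool:
  motion: [0,0,0,0,0,0,0,0,0,0,0,0,0,0,0,0,0,0,0,0,0,0,0,0,0,0,0,0,0,0,0,0]
  gripper: 0.3
  force: 12

```text
time_s: 32.83
ee_pos: [0.5332, 0.2927, 0.0269]
eef_rot: [-2.698, 1.571, 2.147]
force: [-1.0, 0.1, -1.1]
grip_width: 0.0482
```

Call:
servo_tool:
  motion: [-5,0,0,0,-20,0,0,0,-55,0,0,0,-90,0,0,0,-120,0,0,0,-120,0,0,0,-120,0,0,0]

```text
time_s: 33.7
ee_pos: [0.5327, 0.2925, 0.1459]
eef_rot: [-1.247, 1.569, -2.685]
force: [-0.4, -0.9, -2.8]
grip_width: 0.0477
```

Call:
servo_tool:
  motion: [0,-5,20,0.5,0,-14,55,1,0,-26,102,1.5,0,-38,150,2,0,-51,199,2.5,0,-63,248,3,0,-76,297,3.5,0,-86,337,4,0,-93,364,4,0,-95.8,376.1,4,0,-95.8,376.1,4,0,-95.8,376.1,4]

```text
time_s: 35.2
ee_pos: [0.4879, -0.092, 0.1467]
eef_rot: [-2.22, 1.57, 2.556]
force: [0.8, 0.4, -2.5]
grip_width: 0.0483
```

Run:
```python
from h import *
o,R=T();print(o["ee_pos"],o["grip_width"],R.round(4),o["force"]);c=snap("wrist",17)
w=cloud(c)
P=band(w,0,.0035,.014,(.38,.60,-.16,-.02),350); q=(P-o["ee_pos"])@R
print(len(P),q.min(0)*1000,q.max(0)*1000)
P=band(w,0,.14,.2,(.38,.60,-.2,.02),480); q=(P-o["ee_pos"])@R; q=q[(abs(q[:,2])<.027)&(abs(q[:,1])<.06)]
print(q.min(0)*1000,q.max(0)*1000)
```

```text
[ 0.48790522 -0.09198124  0.14672792] 0.048284294523039444 [[-4.00e-04  9.98e-01  6.34e-02]
 [ 3.00e-04  6.34e-02 -9.98e-01]
 [-1.00e+00 -4.00e-04 -3.00e-04]] [ 0.7580642   0.40073326 -2.52903724]
3116 [133.62531575  39.62180477 -36.53767548] [143.18308801  62.97207247  37.70569055]
[-53.2441781  -51.64261601 -26.98981578] [ 6.7057162  51.41065915 26.98935145]
```

View pics/wrist17.png

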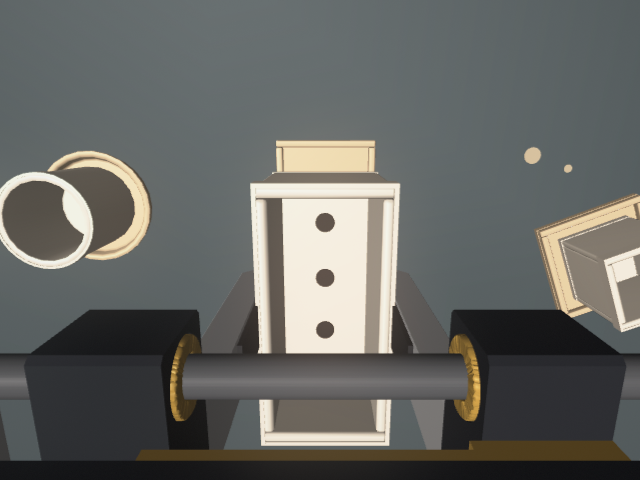

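Centred: the saucer's far edge is 63.0 mm ahead of the TCP, its sides −36.5/+37.7 mm, and the trough's ends ±51.5 mm. Lower to tip ≈ 19.7 mm.

Call:
servo_tool:
  motion: [15,0,0.4,0,45,0,0.4,0,80,0,0.4,0,108,0,0.4,0,119,0,0.4,0,123,0,0.4,0,125,0,0.4,0,126,0,0.4,0,126.5,0,0.4,0,126.8,0,0.4,0,126.8,0,0.4,0,126.8,0,0.4,0]

```text
time_s: 36.75
ee_pos: [0.488, -0.0932, 0.0202]
eef_rot: [1.429, 1.571, -0.079]
force: [0.2, -0.2, -1.5]
grip_width: 0.048
```

Call:
servo_tool:
  motion: [0.3,0,0,0,0.6,0,0,0,0.6,0,0,0,0.6,0,0,0]

```text
time_s: 37.25
ee_pos: [0.488, -0.0932, 0.0199]
eef_rot: [1.167, 1.571, -0.341]
force: [-3.2, -0.3, 5.3]
grip_width: 0.0478
```

Contact. Release and retreat high.

Call:
servo_tool:
  motion: [0,0,0,0,0,0,0,0,0,0,0,0,0,0,0,0,0,0,0,0]
  gripper: 1

```text
time_s: 37.88
ee_pos: [0.488, -0.0931, 0.0195]
eef_rot: [1.35, 1.571, -0.158]
force: [0.3, -0.0, 1.1]
grip_width: 0.0931
```

Call:
servo_tool:
  motion: [-10,0,0,0,-40,0,0,0,-80,0,0,0,-130,0,0,0,-180,0,0,0,-225,0,0,0,-250,0,0,0,-250,0,0,0,-250,0,0,0]

```text
time_s: 39.0
ee_pos: [0.4876, -0.093, 0.2686]
eef_rot: [-1.913, 1.569, 2.862]
force: [-0.6, 1.1, 0.5]
grip_width: 0.0943
```

Run:
```python
from h import *
o,R=T();print(o["ee_pos"],o["force"]);c=snap("wrist",18);snap("scene",18);sd=snap("side",18)
w=cloud(c)
S=(.38,.60,-.38,-.22)
print("sq rim",rect(band(w,0,.059,.067,S,330)));print("sqsaucer ",rect(band(w,0,.0075,.015,S,330)))
S=(.38,.60,-.16,.0)
print("ob rim",rect(band(w,0,.056,.066,S,330)));print("obsaucer ",rect(band(w,0,.0075,.015,S,330)))
S=(.38,.60,.02,.16)
print("round",circ(band(w,0,.067,.076,S,330)));print("rsaucer",circ(band(w,0,.0075,.0135,S,330)))
for n in("scene","side"):
  w=cloud(pickle.load(open(n+"18.pkl","rb")))
  print(n,"jar",circ(band(w,0,.02,.09,(.4,.65,.4,.55),480)),"brush",circ(band(w,0,.02,.09,(.4,.6,-.65,-.4),480)))
```

```text
[ 0.4876039  -0.09303467  0.26859063] [-0.57226061  1.05610544  0.4734374 ]
sq rim (array([ 472.6, -313.1]), array([57.2, 56.6]), 25.2, 1397, np.float64(62.4))
sqsaucer  (array([ 472.5, -311.8]), array([80.8, 79.8]), 24.8, 1776, np.float64(10.0))
ob rim (array([488.1, -93.3]), array([101.4,  49.7]), 3.7, 1769, np.float64(60.8))
obsaucer  (array([488.2, -92.5]), array([124.9,  74.2]), 3.7, 4593, np.float64(9.9))
round (array([490.4,  84.6]), 31.5, 1403, np.float64(70.9))
rsaucer (array([489.5,  84.9]), 42.5, 1658, np.float64(10.6))
scene jar (array([519.1, 477.8]), 31.5, 702, np.float64(64.4)) brush (array([ 436.9, -528.8]), 40.6, 614, np.float64(62.8))
side jar (array([0., 0.]), 0.0, 0, np.float64(nan)) brush (array([ 437., -533.]), 35.6, 503, np.float64(60.1))
  return _methods._mean(a, axis=axis, dtype=dtype,
  ret = ret.dtype.type(ret / rcount)
```

View pics/wrist18.png

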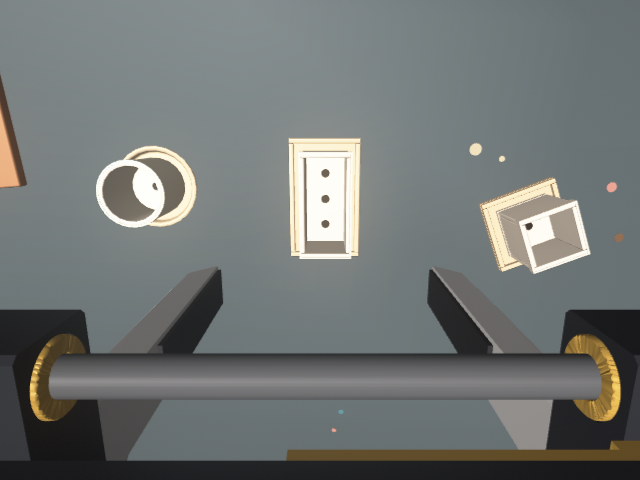

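View pics/scene18.png

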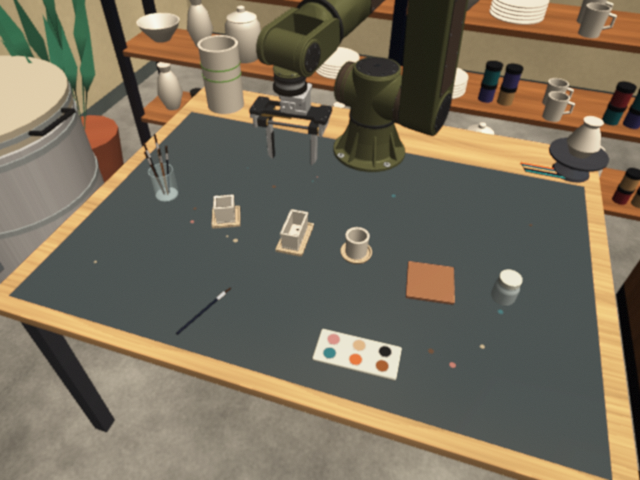

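All three planters are upright on their matching saucers: round at scene (357,245), oblong at (295,230), square at (226,210). The bat at (431,282) is empty and both jars stand where they were. Handing in.

```bash
python3 -c "
from station import ctrl
print(ctrl.hand_in())"
```

```text
the job is handed in; nothing more can be done
None
```

All three planters now stand upright and fully down in the saucers of their own shape. The job was handed in at about 39 s with the gripper open and clear.

I parked the oblong planter on the bat, moved the round and then the square planter to their saucers, and set the oblong in last. Each one was lowered until it touched with about 4–5 N and then released. None was put on the table or seen to tip.

| Planter | Rim height (expected) | Offset from saucer centre | Yaw, planter vs saucer |
|---|---|---|---|
| Round | 70.9 mm (71) | about 1 mm | – |
| Square | 62.4 mm (63) | about 1.3 mm | 25.2° vs 24.8° |
| Oblong | 60.8 mm (61) | about 1 mm | 3.7° vs 3.7° |

- **Saucers:** the square and oblong ones measure within about 1 mm of where they started. The round one's first reading, partly hidden under the oblong planter, was about 2 mm off the later ones, which agree within about 1 mm.
- **Brush jar and glaze jar:** both are within about 2 mm of their first readings, which is the measuring noise.
- **Failed check:** the final side view gave no reading for the glaze jar. Its position rests on the scene view alone.

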